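# Sort the emptied drawer into the egg tray and the cutter tin

## Task

A drawer has been emptied onto the worktop; please sort it. Stand each egg cup in one of the two rings of the wooden egg tray, lay one teaspoon in the felt bay on either side of the rings, straight, bowl up and handle end towards the tray's open front edge, and put the star biscuit cutter flat in the free pocket of the enamel tin beside the round cutter. Do not tip the egg cups over, leave the round cutter in its pocket, and leave the jug and the pepper mill where they stand.

Things in the scene. Friction and masses are not known exactly. Their poses are not given: they have to be found in the camera images.
- egg_cup_a: White and blue china egg cup, round, 47 mm across at rim and foot, 50 mm high, about 60 g; loose, stands upright. Origin: centre of its foot's underside; z up. Grip the bowl just below the rim.
- egg_cup_b: White and blue china egg cup, round, 47 mm across at rim and foot, 50 mm high, about 60 g; loose, stands upright. Origin: centre of its foot's underside; z up. Grip the bowl just below the rim. Looks the same as egg_cup_a; either may go in either ring.
- teaspoon_a: Plated teaspoon, 135 mm long, bowl 27 mm wide, arched handle 16 mm high in the middle; loose, lies bowl up with the handle roughly towards the robot. Origin: middle of its length, at its underside; +y from handle to bowl, z up. Grip across at the middle (20 mm wide to the fingers), fingertips 2 to 3 mm above what it lies on.
- teaspoon_b: Plated teaspoon, 135 mm long, bowl 27 mm wide, arched handle 16 mm high in the middle; loose, lies bowl up with the handle roughly towards the robot. Origin: middle of its length, at its underside; +y from handle to bowl, z up. Grip across at the middle (20 mm wide to the fingers), fingertips 2 to 3 mm above what it lies on. Looks the same as teaspoon_a; either may go in either bay.
- cutter_star: Five-pointed star biscuit cutter of tin, 69 x 66 mm, walls 24 mm high, under a strap handle arched along its y axis; loose, about 35 g, cutting edge down. Origin: middle of the underside; z up. The strap is 12 mm wide (x), its top 46 mm high (40 mm at y = +-20 mm): grip it there across x, fingertips no lower than 26 mm above the cutter's underside.
- egg_tray: Fixed wooden tray, x -104 (front, no rail) to +48 (rear rail from +42), y +-96 mm, floor 8 mm high. Origin: underside, below the rear ring's centre; +x to the rear, z up. Rings for cups at x 0 and -68, y 0: inner dia 56, outer 66, tops 16 mm high. Blue felt bays along x, middles x -35, y +-62.5, 57 wide; side rails 16 high at y +-90 to 96, finger gaps x -65 to -5 mm.
- cutter_tin: Fixed white enamelled open tin with blue rim, 92 mm (x) x 180 mm (y), 28 mm high, walls and floor 2 mm. A partition as high as the rim makes two pockets 88 x 87 mm, centres at x -46, y +44.5 and -44.5 mm. Origin: underside, middle of the rear long side; +x to the rear, z up. The round cutter stands in the pocket at +y; the one at -y is free.
- cutter_round: Bystander: round fluted tin biscuit cutter with a strap handle, 61 mm across, 46 mm high, loose, already in its pocket of the tin. Origin: middle of the underside.
- jug_blue: Bystander: white and blue china jug, 110 x 148 mm, 120 mm high, loose, stands behind the work, below the hutch's fascia board (x = 0.60 m, lower edge 455 mm above the worktop): keep the wrist clear of that board. Origin: middle of the underside.
- pepper_mill: Bystander: wooden pepper mill, 58 mm across, 120 mm high, loose, stands behind the work. Origin: middle of the underside.
There are look-alikes about, which are no part of the job. Leave any purple look-alike of the egg_cup_a alone.

How it is judged:
At the end, for the whole second after the job is handed in: Egg cups upright in separate rings (x, y within 9 mm); one spoon flat on each bay floor, bowl up, handle to the front (15 mm sideways, 14 mm lengthwise, 0.2 rad); star flat in the -y pocket, round cutter in the +y one (x, y within 16 mm); all at rest ((((x of egg_cup_a in the frame of egg_tray between -0.077 and -0.059 m and y of egg_cup_a in the frame of egg_tray between -0.009 and 0.009 m) and (x of egg_cup_b in the frame of egg_tray between -0.009 and 0.009 m and y of egg_cup_b in the frame of egg_tray between -0.009 and 0.009 m)) or ((x of egg_cup_a in the frame of egg_tray between -0.009 and 0.009 m and y of egg_cup_a in the frame of egg_tray between -0.009 and 0.009 m) and (x of egg_cup_b in the frame of egg_tray between -0.077 and -0.059 m and y of egg_cup_b in the frame of egg_tray between -0.009 and 0.009 m))) and ((y of teaspoon_a in the frame of egg_tray between 0.0475 and 0.0775 m and y of teaspoon_b in the frame of egg_tray between -0.0775 and -0.0475 m) or (y of teaspoon_a in the frame of egg_tray between -0.0775 and -0.0475 m and y of teaspoon_b in the frame of egg_tray between 0.0475 and 0.0775 m)) and x of cutter_star in the frame of cutter_tin between -0.062 and -0.03 m and y of cutter_star in the frame of cutter_tin between -0.0605 and -0.0285 m and z of each of cutter_star, cutter_round in the frame of cutter_tin below 0.008 m and angle between each of cutter_star, cutter_round, egg_cup_a, egg_cup_b's own z axis and vertical below 0.12 rad and x of cutter_round in the frame of cutter_tin between -0.062 and -0.03 m and y of cutter_round in the frame of cutter_tin between 0.0285 and 0.0605 m and z of egg_cup_a in the frame of egg_tray between 0.004 and 0.0125 m and z of egg_cup_b in the frame of egg_tray between 0.004 and 0.0125 m and x of teaspoon_a in the frame of egg_tray between -0.049 and -0.021 m and z of teaspoon_a in the frame of egg_tray between 0.004 and 0.0125 m and angle between the y axis of each of teaspoon_a, teaspoon_b and the x axis of egg_tray, either way round below 0.2 rad and angle between each of teaspoon_a, teaspoon_b's own z axis and vertical below 0.15 rad and y of egg_tray in the frame of teaspoon_a above 0.012 m and x of teaspoon_b in the frame of egg_tray between -0.049 and -0.021 m and z of teaspoon_b in the frame of egg_tray between 0.004 and 0.0125 m and y of egg_tray in the frame of teaspoon_b above 0.012 m and linear speed of each of egg_cup_a, egg_cup_b, teaspoon_a, teaspoon_b, cutter_star below 0.03 m/s); the robot touches nothing.
It fails at once if an egg cup is tipped over (more than 45 degrees) (angle between any of egg_cup_a, egg_cup_b's own z axis and vertical above 0.785 rad).
It fails at once if the jug or the pepper mill is displaced by more than 30 mm (distance of any of jug_blue, pepper_mill from where it was at the start of the episode above 0.03 m).
It fails at once if the round cutter is displaced by more than 30 mm (distance of cutter_round from where it was at the start of the episode above 0.03 m).
It also fails if it takes over 120 s, if anything falls off the work surface, if the arm or the gripper's body presses on something with over 40 N, if the wrist force passes 120 N, or if a joint passes its speed limit or range.

## Robot

A 7-joint arm with a two-finger parallel gripper is mounted at the origin on a cart in front of the work surface, level with it; the furniture and walls round the work are solid. World frame = base frame: x ahead of the robot, y to its left, z up, the work surface at z = 0. Lengths are in m, angles in rad, forces in N, time in s.
With the tool pointing down it reaches from about 0.35 to 0.9 m from the base axis. Payload 8.1 kg.
Tool frame: the origin (TCP) lies where the fingers leave the gripper's body, on its centre line; the fingertips stand 66 mm ahead of it and the grasp point (between the pads) lies 47 mm ahead of it; z points along the fingers, y is the line along which they close (so a half turn about z gives the same grasp; the last joint's range is limited). The gripper opens to 92 mm and grips with 3 to 60 N. Pads are 19 mm wide; open, the fingers measure 130 mm over their backs; the gripper's body (75 mm by 190 mm) begins 47 mm behind the grasp point.
Start: joints at [-1.3, 0.434, 0.025, 1.573, -0.012, 1.134, -0.075], TCP at [0.228, 0.582, 0.292] pointing down, gripper open.
Joint ranges: [-2.62, 2.62], [-0.44, 2.09], [-1.27, 1.32], [0.08, 2.57], [-1.32, 4.46], [0.12, 2], [-2.74, 2.74]. Speed limits (rad/s): [2.22, 2.22, 3.01, 3.01, 3.14, 3.14, 3.14].

## Interface

Orientations are given as a rotation vector (axis times angle).
In Python, from cell import arm gives the robot as it stands.
- The arm moves only by the tool send_rows, never from a script. Its argument "motion" is text: rows parted by semicolons, each of 7 numbers parted by spaces: the closure, from 0 (fully open) to 1 (shut), then the shift along the world's x, y, z in m, then the turn, a rotation vector about the world's x, y, z in degrees. A call has 1 to 5 rows; each row shifts and turns the commanded pose from where the row before left it; what a row does not reach is not made up. A row lasts 1/8 s, in which the tool goes at most 62.5 mm and 10.7 degrees, less where a joint would pass 70% of its speed; a pose out of reach is approached as far as the arm can. A call is refused whole if a number of a shift passes 0.0625 or a number of a turn 10.7, either way. A call with a gripper value outside its range is refused whole. The fingers move at their own pace and stop on an object; "force" is the grip in N (left out, the last holds). Time passes only in rows, so rows that do not move let the fingers close. It gives the time, the measured TCP pose, the force, the opening and the grip force at its end, in the units of the state.
- arm.observe(): the state, without advancing time (a new reading comes with each control period).
- arm.get_image(name): name is "side" or "top" or "wrist"; returns (picture, depth): 420x560x3 uint8, blue, green, red; 420x560 float32, m along the optical axis (not along the pixel's ray), 0 where there is no reading.
- arm.camera_model(name): a dict with "fx", "fy", "cx", "cy" (pixels), "D" ([k1, k2, p1, p2, k3] as OpenCV has them; the pictures are not rectified), "view" (4x4, takes a point from world to camera coordinates). Camera axes: x right, y down, z forward; pixel columns grow to the right and rows downward; lengths in m; the calibration is good to about 2 mm. A picture is of the moment at which its call begins: read the wrist's pose just before it. camera_model takes no time and is no camera call; for the wrist camera it gives the pose at the moment of the call.
- arm.sign_off(): hands the job in; it is judged then, once.
The state is a dict: "clock": time; "joints": joint angles; "dq": joint speeds; "joint_efforts": joint torques, N m; "position": TCP position; "ee_rot": TCP orientation; "force": force on the tool from outside, world axes, zero at the start; "ft_torque": the same for the moment, N m; "width": opening from 0.0 (shut) to 1.0 (fully open); "gripper_force": force on a finger pad.
Only numpy, scipy, OpenCV 4.12 (cv2) and the standard library are available. Lean on these libraries where they do the work, as an engineer would, in place of code of your own. Each camera call takes 0.05 s, during which the arm holds its last target. There are 200 camera calls.

## Working session

There is one attempt and no reset: what is moved stays moved. The work goes in short steps, Python scripts to look and compute and a tool call to move; the robot and the scene stay as the last step left them, time stands still between calls to the robot, and variables do not carry over. Pictures are saved under pics/ and viewed, at most 14 in all, crops included, and the job is handed in when it is done.

Besides the shell and the picture viewer there is one more tool, called after "Request:" by a JSON object that holds its "name" and its "arguments", one argument or row to a line. send_rows: Moves the arm, as the interface text tells. Its arguments: {"type":"object","properties":{"motion":{"type":"string"},"force":{"type":"number"}},"required":["motion"]}

```bash
ls; mkdir -p pics; python3 - <<'E'
from cell import arm
import cv2,numpy as np
s=arm.observe();print(s)
for n in ("top","side"):
    im,d=arm.get_image(n);cv2.imwrite(f"pics/{n}0.png",im);np.save(f"pics/{n}0.npy",d)
    print(n,arm.camera_model(n))
E
```

```text
pics
{'clock': 0.0, 'joints': array([-1.29954713,  0.43526332,  0.02493208,  1.57412898, -0.01159816,
        1.13397439, -0.07513079]), 'dq': array([ 2.30648574e-05,  6.16925389e-04, -1.15003471e-04,  1.26784202e-03,
       -1.86429924e-04,  4.99732492e-04, -1.54927577e-03]), 'joint_efforts': array([-9.82445817e-04, -6.67833281e+01,  9.84540246e-01, -3.14470375e+01,
       -6.05237042e-02,  4.28565522e-02,  1.52457610e-04]), 'position': array([0.22812291, 0.58143096, 0.29140701]), 'ee_rot': array([-5.83892442e-01, -3.08667972e+00,  2.54504184e-03]), 'force': array([-0.64868127,  0.53130322,  0.21677412]), 'ft_torque': array([-0.00194478,  0.0448585 , -0.02377282]), 'gripper_force': 0.0, 'width': 0.9980479666183276}
top {'fx': 441.37862121386337, 'fy': 441.37862121386337, 'cx': 283.52243106236375, 'cy': 213.31098418472274, 'D': array([0.0104938, 0.       , 0.       , 0.       , 0.       ]), 'view': array([[ 2.21327207e-02, -9.99753331e-01,  1.84908723e-03,
        -8.47642426e-02],
       [-9.94522644e-01, -2.22058264e-02, -1.02135262e-01,
         5.52197161e-01],
       [ 1.02151129e-01,  4.21572093e-04, -9.94768802e-01,
         1.19900971e+00],
       [ 0.00000000e+00,  0.00000000e+00,  0.00000000e+00,
         1.00000000e+00]])}
side {'fx': 438.46947796333427, 'fy': 438.46947796333427, 'cx': 279.3578586254682, 'cy': 205.29468696437658, 'D': array([-0.07121346,  0.        ,  0.        ,  0.        ,  0.        ]), 'view': array([[ 0.99017468, -0.13972462, -0.0055791 , -0.57961259],
       [-0.09641216, -0.65324991, -0.75097886,  0.03341362],
       [ 0.10128569,  0.74413815, -0.66030267,  1.41624434],
       [ 0.        ,  0.        ,  0.        ,  1.        ]])}
```

View pics/top0.png

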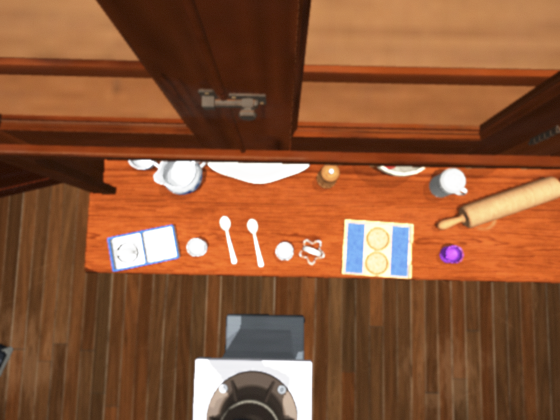

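View pics/side0.png

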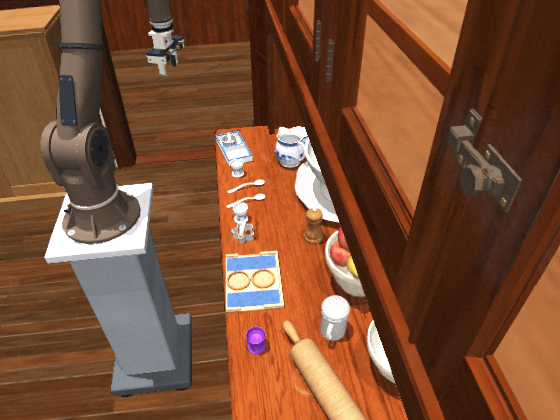

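The top picture shows the tin at (143,248), cups at (197,247) and (284,251), spoons at (229,240) and (255,243), the star at (312,251) and the tray at (377,250). The purple decoy is at (452,254), the jug at (182,177) and the mill at (329,176). The side view agrees. Next I need coarse positions.

```bash
cat > h.py <<'E'
from cell import arm
import cv2,numpy as np
from scipy.spatial.transform import Rotation as Ro
def cast(cm,uv,z):
    uv=np.asarray(uv,float).reshape(-1,1,2)
    K=np.array([[cm['fx'],0,cm['cx']],[0,cm['fy'],cm['cy']],[0,0,1]])
    n=cv2.undistortPoints(uv,K,np.asarray(cm['D'],float)).reshape(-1,2)
    V=cm['view'];R=V[:3,:3];c=-R.T@V[:3,3]
    d=np.c_[n,np.ones(len(n))]@R
    return c+d*((z-c[2])/d[:,2])[:,None]
def st():
    s=arm.observe();R=Ro.from_rotvec(s['ee_rot']).as_matrix()
    print('t %.2f'%s['clock'],'p',s['position'].round(4),'yaw(y) %.2f'%np.degrees(np.arctan2(R[1,1],R[0,1])),'tilt z',R[:,2].round(3),'w %.3f'%s['width'])
    return s
def snap(f,n='wrist'):
    s=st();cm=arm.camera_model(n);im,d=arm.get_image(n)
    cv2.imwrite(f'pics/{f}.png',im);np.savez(f'pics/{f}.npz',d=d,**{k:np.asarray(v) for k,v in cm.items()})
    return im,d,cm
def load(f):
    z=np.load(f'pics/{f}.npz');return cv2.imread(f'pics/{f}.png'),z['d'],z
E
python3 - <<'E'
from h import *
cm=arm.camera_model('top')
for n,u,z in [('tin',(143,248),.028),('cup1',(197,247),.05),('cup2',(284,251),.05),('sp1',(229,240),.01),('sp2',(255,243),.01),('star',(312,251),.03),('tray',(377,249),.01),('purple',(452,254),.05),('jug',(182,177),.11),('mill',(329,176),.11)]:
    print(n,cast(cm,u,z).round(3))
w=arm.camera_model('wrist');V=w['view'];R=V[:3,:3];c=-R.T@V[:3,3]
s=st();T=Ro.from_rotvec(s['ee_rot']).as_matrix()
print(w['fx'],'cam in tool',T.T@(c-s['position']),'axes\n',(R@T).round(3))
E
```

```text
tin [[0.449 0.312 0.028]]
cup1 [[0.455 0.16  0.05 ]]
cup2 [[ 0.449 -0.076  0.05 ]]
sp1 [[0.477 0.079 0.01 ]]
sp2 [[0.47  0.006 0.01 ]]
star [[ 0.451 -0.153  0.03 ]]
tray [[ 0.461 -0.336  0.01 ]]
purple [[ 0.451 -0.53   0.05 ]]
jug [[0.635 0.195 0.11 ]]
mill [[ 0.646 -0.189  0.11 ]]
t 0.10 p [0.2281 0.5815 0.2915] yaw(y) 68.58 tilt z [-0.    -0.001 -1.   ] w 1.001
306.99366488216504 cam in tool [ 0.08265538 -0.00031332 -0.09176851] axes
 [[-0.001  1.     0.   ]
 [-0.954 -0.001 -0.301]
 [-0.301 -0.001  0.954]]
```

Request:
{"name": "send_rows", "arguments": {
  "motion": "0 0.027 -0.054 0 0 0 3.06; 0 0.027 -0.054 0 0 0 3.06; 0 0.027 -0.054 0 0 0 3.06; 0 0.027 -0.054 0 0 0 3.06; 0 0.027 -0.054 0 0 0 3.06"
}}

```text
clock: 0.72
position: [0.3638, 0.3098, 0.2921]
ee_rot: [-0.165, -3.137, 0.0]
force: [1.6, -0.1, -0.6]
width: 0.998
gripper_force: 0.0
```

Request:
{"name": "send_rows", "arguments": {
  "motion": "0 0.027 -0.054 0 0 0 3.06; 0 0.027 -0.054 0 0 0 3.06; 0 0 0 0 0 0 0; 0 0 0 0 0 0 0"
}}

```text
clock: 1.23
position: [0.417, 0.2042, 0.2921]
ee_rot: [-0.001, -3.141, -0.0]
force: [0.2, 0.8, -0.2]
width: 1.002
gripper_force: 0.0
```

```bash
python3 -c "
from h import *
snap('w1')"
```

```text
t 1.23 p [0.417  0.2042 0.2921] yaw(y) 89.95 tilt z [-0.  0. -1.] w 1.002
```

View pics/w1.png

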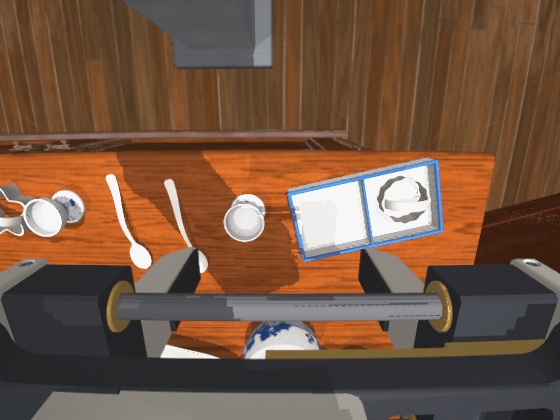

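Request:
{"name": "send_rows", "arguments": {
  "motion": "0 0 -0.06 0 0 0 0; 0 0 -0.06 0 0 0 0; 0 0 -0.06 0 0 0 0; 0 0 -0.06 0 0 0 0; 0 0 -0.06 0 0 0 0"
}}

```text
clock: 1.9
position: [0.4175, -0.0962, 0.2924]
ee_rot: [-0.005, 3.141, 0.001]
force: [1.4, 0.5, -0.1]
width: 0.998
gripper_force: 0.0
```

Request:
{"name": "send_rows", "arguments": {
  "motion": "0 0 -0.06 0 0 0 0; 0 0 -0.06 0 0 0 0; 0 0 0 0 0 0 0; 0 0 0 0 0 0 0"
}}

```text
clock: 2.4
position: [0.4178, -0.2147, 0.2919]
ee_rot: [0.003, -3.141, -0.001]
force: [0.2, 0.5, 0.1]
width: 1.005
gripper_force: 0.0
```

```bash
python3 -c "
from h import *
snap('w2')"
```

```text
t 2.40 p [ 0.4178 -0.2147  0.2919] yaw(y) 90.10 tilt z [-0.001  0.001 -1.   ] w 1.005
```

View pics/w2.png

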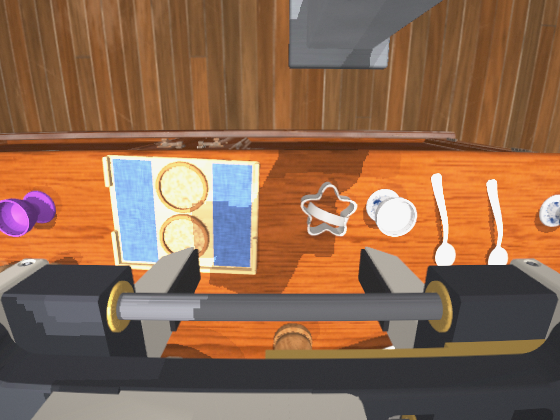

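The first wrist view shows cup 1 with its rim at (245,221), the spoons at (130,220) and (185,225), and the tin centred near (366,210), with the round cutter at (403,200). The second shows the tray rings at (182,186) and (185,236), the star at (328,212), cup 2's rim at (396,216), and spoons at (441,215) and (494,225).

```bash
cat >> h.py <<'E'
def world(d,cm):
    h,w=d.shape;u,v=np.meshgrid(np.arange(w),np.arange(h))
    p=cast(cm,np.stack([u,v],-1).reshape(-1,2).astype(float),0)
    V=cm['view'];R=V[:3,:3];c=-R.T@V[:3,3]
    z0=(p-c)@R[2];return (c+(p-c)*(d.reshape(-1)/z0)[:,None]).reshape(h,w,3)
def circ(p):
    A=np.c_[2*p[:,:2],np.ones(len(p))];x=np.linalg.lstsq(A,(p[:,:2]**2).sum(1),rcond=None)[0]
    return x[:2],np.sqrt(x[2]+x[0]**2+x[1]**2)
E
python3 - <<'E'
from h import *
for f in ('w1','w2'):
    im,d,cm=load(f);P=world(d,cm);Z=P[...,2]
    hsv=cv2.cvtColor(im,cv2.COLOR_BGR2HSV);H,S,V=cv2.split(hsv)
    tbl=(np.abs(Z)<.01)&(H<20)&(S>120)&(d>0)&(P[...,0]>.38); print(f,'table z med',np.median(Z[tbl]).round(4),Z[tbl].std().round(4))
    def blobs(m,name,amin,zp):
        m=(m&(d>0)&(np.arange(420)[:,None]<275)&(P[...,0]>.33)).astype(np.uint8)
        n,l,s,c=cv2.connectedComponentsWithStats(m)
        for i in range(1,n):
            if s[i,4]>amin:
                v,u=np.nonzero(l==i);q=cast(cm,np.c_[u,v],zp)
                r=cv2.minAreaRect(q[:,:2].astype(np.float32)*1000)
                hull=cv2.convexHull(q[:,:2].astype(np.float32))[:,0]
                o,rad=circ(hull)
                print(name,c[i].round(0),s[i,4],'rect mm',np.round(r[0],1),np.round(r[1],1),round(r[2],1),'circ',o.round(4),rad.round(4),'zmax',np.percentile(Z[l==i],98).round(4))
    blobs((Z>.044)&(Z<.056),'rim',60,.05)
    blobs((H>95)&(H<125)&(S>110)&(Z<.035),'blue',150,.028 if f=='w1' else .008)
    blobs((S<70)&(V>120)&(Z<.03)&(Z>-.01),'white',150,.008)
    blobs((H>8)&(H<25)&(Z>.003)&(Z<.02),'wood',150,.016)
E
```

```text
w1 table z med -0.0011 0.0012
rim [ 42. 217.] 394 rect mm [447.1 -75.8] [45.1 50.2] 0.3 circ [ 0.4466 -0.0752] 0.0243 zmax 0.05
rim [412. 206.] 250 rect mm [434.3 356.6] [12.6 30.2] 5.1 circ [0.4305 0.3563] 0.0146 zmax 0.0487
rim [243. 224.] 306 rect mm [453.4 163. ] [45.3 46.6] 89.9 circ [0.4533 0.1632] 0.0232 zmax 0.0501
blue [369. 210.] 1554 rect mm [448.8 312.1] [ 93.8 181.1] 12.9 circ [0.4503 0.311 ] 0.0938 zmax 0.0287
white [359. 174.] 549 rect mm [404.9 304. ] [  5.  182.8] 13.0 circ [0.5806 0.3407] 0.1979 zmax 0.0255
white [401. 203.] 3842 rect mm [444.6 362.5] [89.6 88.2] 12.9 circ [0.4444 0.3637] 0.0569 zmax 0.0259
white [128. 227.] 878 rect mm [470.6   1.6] [134.5  26.8] 15.7 circ [0.4642 0.0224] 0.0632 zmax 0.0141
white [176. 207.] 437 rect mm [456.6  74.6] [93.6 12.5] 12.6 circ [0.4518 0.0926] 0.0454 zmax 0.0147
white [332. 219.] 4430 rect mm [465.5 272.6] [89.6 89.4] 13.0 circ [0.4635 0.2731] 0.0575 zmax 0.0192
white [ 16. 195.] 203 rect mm [ 432.4 -141.4] [47.4 25.5] 54.1 circ [ 0.4303 -0.1404] 0.0192 zmax 0.0239
white [ 71. 204.] 574 rect mm [444.2 -68.7] [44.7 35.9] 
[... 2144 characters left out ...]
ect mm [440.7 -87.1] [27.3 44.5] 49.2 circ [ 0.4462 -0.0809] 0.0221 zmax 0.0098
white [550. 211.] 509 rect mm [454.9 148.1] [45.1 28.5] 16.0 circ [0.4526 0.1558] 0.0224 zmax 0.0157
white [391. 212.] 337 rect mm [455.  -70.3] [29.7 30.1] 7.0 circ [ 0.4558 -0.0693] 0.0153 zmax 0.0299
white [179. 235.] 725 rect mm [ 487.5 -347.2] [45.6 38.3] 0.0 circ [ 0.4883 -0.3445] 0.0231 zmax 0.009
wood [205. 225.] 2664 rect mm [ 463.8 -305. ] [127.1 148.5] 87.5 circ [ 0.4659 -0.312 ] 0.0753 zmax 0.0161
wood [326. 229.] 162 rect mm [ 473.7 -154.3] [43.9 12.9] 87.6 circ [ 0.4838 -0.1546] 0.0214 zmax 0.0196
wood [125. 252.] 190 rect mm [ 512.  -418.6] [67.7 34.3] 41.4 circ [ 0.5006 -0.4049] 0.0333 zmax 0.0144
```

```bash
python3 - <<'E'
from h import *
def pca(p):
    c=p.mean(0);r=cv2.minAreaRect((p*1000).astype(np.float32));_,_,vt=np.linalg.svd(p-c);a=vt[0]*np.sign(vt[0,0] or 1)
    return 'mean',c.round(4),'rectc',np.round(r[0],1),np.round(r[1],1),round(r[2],1),'ang',np.degrees(np.arctan2(a[1],a[0])).round(1)
for f in ('w1','w2'):
    im,d,cm=load(f);P=world(d,cm);X,Y,Z=P[...,0],P[...,1],P[...,2]
    H,S,V=cv2.split(cv2.cvtColor(im,cv2.COLOR_BGR2HSV))
    row=np.arange(420)[:,None]<272
    for n,y0,y1 in (('spA',-.03,.04),('spB',.045,.115)):
        m=row&(S<90)&(V>100)&(X>.38)&(X<.56)&(Y>y0)&(Y<y1)&(Z<.03)
        p=P[m][:,:2];print(f,n,m.sum(),*pca(p),'x',p[:,0].min().round(4),p[:,0].max().round(4))
        h=p[p[:,0]<p[:,0].min()+.012].mean(0);print('   handle end',h.round(4),'mid(x.46-.48) y',P[m&(X>.46)&(X<.48)][:,1].mean().round(4))
    if f=='w2':
        m=(Z>.039)&(Z<.055)&(X>.41)&(X<.49)&(Y>-.2)&(Y<-.11);print('strap',m.sum(),*pca(P[m][:,:2]),Z[m].max())
        m=(Z>.018)&(Z<.03)&(X>.39)&(X<.51)&(Y>-.21)&(Y<-.11)&(S<90);print('starwall',m.sum(),*pca(P[m][:,:2]),circ(cv2.convexHull(P[m][:,:2].astype(np.float32))[:,0]))
        B=(H>95)&(H<125)&(S>90)&(Z>.0)&(Z<.02)&(X>.36);
        for n,mm in(('R',B&(Y>-.335)),('L',B&(Y<-.34)&(Y>-.45))): print('felt',n,mm.sum(),*pca(P[mm][:,:2]))
        m=(Z>.0125)&(Z<.022)&(X>.36)&(Y<-.21)&(Y>-.45)&row;print('rails',*pca(P[m][:,:2]))
        q=P[m][:,:2]
        for c in ((.4223,-.3374),(.49,-.3408)):
            c=np.array(c)
            for k in range(4):
                rr=np.hypot(*(q-c).T);s=q[(rr>.024)&(rr<.037)];c,r=circ(s)
            print('ring',c.round(4),r.round(4),len(s))
print(arm.observe()['joints'].round(3))
E
```

```text
w1 spA 967 mean [0.4734 0.003 ] rectc [470.7   5.1] [ 65.8 140.1] 89.9 ang 10.4 x 0.4006 0.5407
   handle end [ 0.407  -0.0016] mid(x.46-.48) y 0.0002
w1 spB 712 mean [0.4585 0.0775] rectc [469.8  79.1] [ 68.6 144.7] 89.7 ang 13.6 x 0.3974 0.5422
   handle end [0.4031 0.0812] mid(x.46-.48) y 0.076
w2 spA 958 mean [0.4703 0.0039] rectc [467.3   3.5] [ 67.5 134.8] 87.6 ang 12.9 x 0.4011 0.5359
   handle end [ 0.4076 -0.0031] mid(x.46-.48) y 0.0013
w2 spB 877 mean [0.4705 0.0797] rectc [466.2  79. ] [ 69.  136.9] 88.8 ang 13.6 x 0.3975 0.5351
   handle end [0.4043 0.0802] mid(x.46-.48) y 0.0774
strap 310 mean [ 0.45  -0.156] rectc [ 450.5 -154.8] [39.1 12.4] 70.2 ang 69.9 0.04718658000957543
starwall 370 mean [ 0.4511 -0.1552] rectc [ 449.6 -151.7] [67.8 65.7] 15.9 ang 38.6 (array([ 0.45021099, -0.15433193]), np.float64(0.034681798316810966))
felt R 3569 mean [ 0.4618 -0.2734] rectc [474.1 -71.9] [457.4 138.3] 86.9 ang -12.3
felt L 3307 mean [ 0.4532 -0.4009] rectc [ 456.4 -401.4] [ 49.2 138.8] 87.3 ang -2.5
rails mean [ 0.4603 -0.3372] rectc [ 461.5 -338.3] [193.  150.1] 87.2 ang 88.6
ring [ 0.4216 -0.336 ] 0.0304 620
ring [ 0.4886 -0.3394] 0.0304 439
[-0.064  0.182  0.501  1.967 -0.103  1.018  2.058]
```

Request:
{"name": "send_rows", "arguments": {
  "motion": "0.5 0.006 0.012 0 0 0 -10.05; 0.5 0.006 0.012 0 0 0 -10.05; 0.5 0.006 0.012 0 0 0 -10.05; 0.5 0.006 0.012 0 0 0 -10.05; 0.5 0.0084 0.0117 0 0 0 -10.05"
}}

```text
clock: 3.08
position: [0.4501, -0.1538, 0.2922]
ee_rot: [-1.336, -2.843, -0.001]
force: [-0.2, -0.5, -0.3]
width: 0.523
gripper_force: 0.0
```

Request:
{"name": "send_rows", "arguments": {
  "motion": "0.5 0 0 -0.02 0 0 -10.05; 0.5 0 0 -0.02 0 0 -10.05; 0.5 0 0 -0.02 0 0 -10.05; 0.5 0 0 -0.02 0 0 -10.05; 0.5 0 0 -0.02 0 0 -10.05"
}}

```text
clock: 3.7
position: [0.45, -0.1541, 0.1915]
ee_rot: [-2.417, -2.006, -0.001]
force: [-0.6, 0.6, 0.3]
width: 0.502
gripper_force: 0.0
```

Request:
{"name": "send_rows", "arguments": {
  "motion": "0.5 0 0 -0.02 0 0 -10.05; 0.5 0 0 0 0 0 0; 0.5 0 0 0 0 0 0"
}}

```text
clock: 4.08
position: [0.4501, -0.1555, 0.1727]
ee_rot: [-2.577, -1.797, -0.001]
force: [0.2, 0.3, -0.4]
width: 0.498
gripper_force: 0.0
```

```bash
python3 - <<'E'
from h import *
im,d,cm=snap('w3');P=world(d,cm);X,Y,Z=P[...,0],P[...,1],P[...,2]
m=(Z>.039)&(Z<.055)&(X>.41)&(X<.49)&(Y>-.2)&(Y<-.11)
p=P[m][:,:2];r=cv2.minAreaRect((p*1000).astype(np.float32));print(m.sum(),p.mean(0),r,Z[m].max())
E
```

```text
t 4.08 p [ 0.4501 -0.1555  0.1727] yaw(y) -20.22 tilt z [ 0.  0. -1.] w 0.498
718 [ 0.45150811 -0.15193106] ((451.2223815917969, -153.1696014404297), (38.69912338256836, 11.739086151123047), 69.3984603881836) 0.04766747345152095
```

View pics/w3.png

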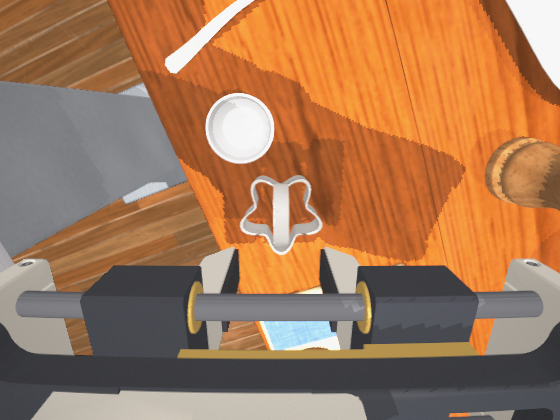

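The strap sits between the fingers at (281,217) and lines up with them. I'll go down and grip.

Request:
{"name": "send_rows", "arguments": {
  "motion": "0.5 0.001 0.002 -0.025 0 0 0; 0.5 0 0 -0.025 0 0 0; 0.5 0 0 -0.015 0 0 0; 0.5 0 0 -0.012 0 0 0; 0.5 0 0 0 0 0 0",
  "force": 12
}}

```text
clock: 4.75
position: [0.4505, -0.1545, 0.095]
ee_rot: [-2.581, -1.79, 0.001]
force: [-0.6, 1.1, 0.3]
width: 0.499
gripper_force: 0.0
```

Request:
{"name": "send_rows", "arguments": {
  "motion": "1 0 0 0 0 0 0; 1 0 0 0 0 0 0; 1 0 0 0 0 0 0; 1 0 0 0 0 0 0; 1 0 0 0 0 0 0",
  "force": 12
}}

```text
clock: 5.38
position: [0.4508, -0.1545, 0.0954]
ee_rot: [2.582, 1.789, 0.0]
force: [-0.1, 0.1, 1.2]
width: 0.121
gripper_force: 12.0
```

Request:
{"name": "send_rows", "arguments": {
  "motion": "1 0 0 0.03 0 0 0; 1 0 0 0.04 0 0 0; 1 0 0 0.05 0 0 10; 1 0.001 0.047 0 0 0 10; 1 0.001 0.047 0 0 0 10"
}}

```text
clock: 6.0
position: [0.4528, -0.0596, 0.216]
ee_rot: [2.025, 2.4, 0.002]
force: [0.6, -0.0, -0.7]
width: 0.127
gripper_force: 12.0
```

Request:
{"name": "send_rows", "arguments": {
  "motion": "1 0.001 0.047 0 0 0 10; 1 0.001 0.047 0 0 0 10; 1 0.001 0.047 0 0 0 10; 1 0.001 0.047 0 0 0 10; 1 0.001 0.047 0 0 0 10"
}}

```text
clock: 6.62
position: [0.4573, 0.176, 0.2153]
ee_rot: [-0.819, -3.033, 0.0]
force: [0.6, -0.9, 0.1]
width: 0.118
gripper_force: 12.0
```

Request:
{"name": "send_rows", "arguments": {
  "motion": "1 0.001 0.047 0 0 0 10; 1 0.001 0.047 0 0 0 10; 1 0 0 0 0 0 10; 1 0 0 0 0 0 0; 1 0 0 0 0 0 0"
}}

```text
clock: 7.25
position: [0.4597, 0.2676, 0.2152]
ee_rot: [-0.023, -3.141, 0.001]
force: [0.5, 1.0, -1.0]
width: 0.122
gripper_force: 12.0
```

```bash
python3 - <<'E'
from h import *
im,d,cm=snap('w4');P=world(d,cm);X,Y,Z=P[...,0],P[...,1],P[...,2]
H,S,V=cv2.split(cv2.cvtColor(im,cv2.COLOR_BGR2HSV))
m=(H>95)&(H<125)&(S>110)&(Z<.04)&(Z>.015)&(X<.55)
p=P[m][:,:2];r=cv2.minAreaRect((p*1000).astype(np.float32));print(m.sum(),r)
m=(Z<.009)&(Z>-.006)&(S<80)&(Y>.2)&(Y<.31)&(X>.38)&(X<.53);p=P[m][:,:2];print(m.sum(),cv2.minAreaRect((p*1000).astype(np.float32)))
E
```

```text
t 7.25 p [0.4597 0.2676 0.2152] yaw(y) 89.15 tilt z [-0. -0. -1.] w 0.122
2383 ((449.4910583496094, 312.80047607421875), (94.2030258178711, 181.9258575439453), 13.083060264587402)
5087 ((466.1687316894531, 261.9563903808594), (121.48182678222656, 101.52122497558594), 2.91513991355896)
```

View pics/w4.png

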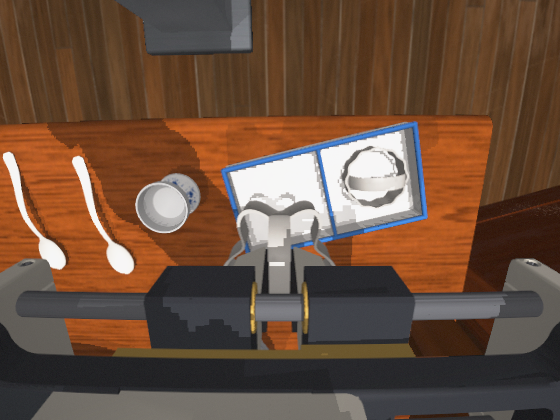

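The star hangs at (281,235), over the free pocket at (275,200), and the offset is under 2 mm. I'll lower it.

Request:
{"name": "send_rows", "arguments": {
  "motion": "1 0 0.0015 -0.04 0 0 0; 1 0 0 -0.03 0 0 0; 1 0 0 -0.025 0 0 0; 1 0 0 -0.015 0 0 0; 1 0 0 -0.006 0 0 0"
}}

```text
clock: 7.92
position: [0.4596, 0.2697, 0.0988]
ee_rot: [-0.017, -3.141, 0.001]
force: [-0.1, 0.6, 0.1]
width: 0.118
gripper_force: 12.0
```

Request:
{"name": "send_rows", "arguments": {
  "motion": "1 0 0 0 0 0 0; 0.6 0 0 0 0 0 0; 0.6 0 0 0 0 0 0; 0.6 0 0 0 0 0 0"
}}

```text
clock: 8.43
position: [0.4598, 0.2702, 0.0996]
ee_rot: [0.015, 3.141, 0.001]
force: [-0.4, 0.1, -0.4]
width: 0.378
gripper_force: 0.0
```

Request:
{"name": "send_rows", "arguments": {
  "motion": "0.6 0 0 0.03 0 0 0; 0.6 0 0 0.05 0 0 0; 0.4 -0.002 -0.05 0.03 0 0 0; 0.4 -0.002 -0.054 0 0 0 0; 0.4 0 0 0 0 0 0"
}}

```text
clock: 9.05
position: [0.4556, 0.1618, 0.21]
ee_rot: [0.025, 3.141, -0.001]
force: [-0.2, 0.6, -0.6]
width: 0.596
gripper_force: 0.0
```

```bash
python3 - <<'E'
from h import *
im,d,cm=snap('w5');P=world(d,cm);X,Y,Z=P[...,0],P[...,1],P[...,2]
m=(Z>.045)&(Z<.055)&(X>.41)&(X<.49)&(Y>.12)&(Y<.2);p=P[m][:,:2]
print('cup',m.sum(),circ(cv2.convexHull(p.astype(np.float32))[:,0]))
m=(Z>.039)&(Z<.055)&(X>.41)&(X<.51)&(Y>.22)&(Y<.31);print('strap',m.sum(),cv2.minAreaRect((P[m][:,:2]*1000).astype(np.float32)),Z[m].max())
m=(Z>.039)&(Z<.055)&(X>.38)&(X<.51)&(Y>.32)&(Y<.40);print('round',m.sum(),cv2.minAreaRect((P[m][:,:2]*1000).astype(np.float32)),Z[m].max())
E
```

```text
t 9.05 p [0.4556 0.1618 0.21  ] yaw(y) 89.09 tilt z [ 0.001 -0.001 -1.   ] w 0.596
cup 503 (array([0.4541979, 0.1626119]), np.float64(0.023288911307294297))
strap 553 ((458.1572265625, 270.2032470703125), (12.112218856811523, 41.95790481567383), 88.86166381835938) 0.04968936253062595
round 582 ((436.0466613769531, 357.7835998535156), (12.551569938659668, 41.20101547241211), 4.08334493637085) 0.050604455571285956
```

View pics/w5.png

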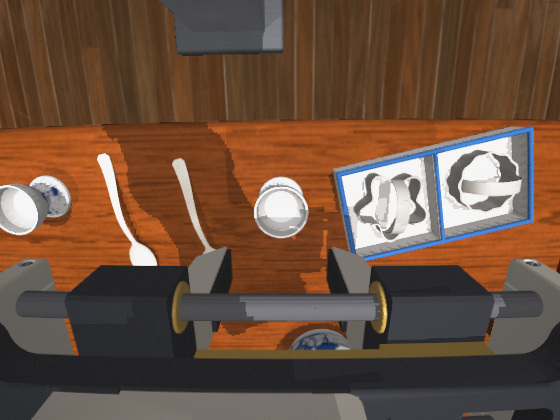

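The star lies flat in the pocket at (390,205) and the round cutter hasn't moved. Cup 1 is at (281,210), so I'll grip that.

Request:
{"name": "send_rows", "arguments": {
  "motion": "0.25 -0.0014 0.0008 -0.03 0 0 0; 0.25 0 0 -0.04 0 0 0; 0.25 0 0 -0.03 0 0 0; 0.25 0 0 -0.02 0 0 0; 0.25 0 0 0 0 0 0"
}}

```text
clock: 9.72
position: [0.4534, 0.1677, 0.0879]
ee_rot: [-0.013, -3.139, 0.001]
force: [-0.2, 0.3, 0.5]
width: 0.751
gripper_force: 0.0
```

Request:
{"name": "send_rows", "arguments": {
  "motion": "1 0 0 0 0 0 0; 1 0 0 0 0 0 0; 1 0 0 0 0 0 0; 1 0 0 0 0 0 0; 1 0 0 0 0 0 0",
  "force": 10
}}

```text
clock: 10.35
position: [0.4549, 0.1671, 0.0899]
ee_rot: [0.015, 3.14, 0.001]
force: [0.4, 0.4, 7.5]
width: 0.504
gripper_force: 10.0
```

Request:
{"name": "send_rows", "arguments": {
  "motion": "1 0 0 0.02 0 0 0; 1 0 0 0.03 0 0 0; 1 0 0 0.05 0 0 0; 1 0 0 0 0 0 0; 1 0 0 0 0 0 0"
}}

```text
clock: 10.98
position: [0.4539, 0.1668, 0.189]
ee_rot: [-0.015, -3.141, -0.0]
force: [-0.7, 0.1, 0.0]
width: 0.5
gripper_force: 10.0
```

```bash
python3 - <<'E'
from h import *
im,d,cm=snap('s5','side');cv2.imwrite('pics/s5c.png',cv2.resize(im[90:260,180:330],None,fx=4,fy=3.5,interpolation=cv2.INTER_CUBIC))
im,d,cm=snap('w6')
P=world(d,cm);m=(P[...,1]>.1)&(P[...,1]<.23)&(P[...,0]>.41)&(P[...,0]<.5)&(P[...,2]>.08)&(P[...,2]<.18)&(np.arange(420)[:,None]<255);H,S,V=cv2.split(cv2.cvtColor(im,cv2.COLOR_BGR2HSV))
print(np.percentile(P[m],[2,50,98],axis=0).round(3))
E
```

```text
t 10.97 p [0.4539 0.1668 0.189 ] yaw(y) 89.46 tilt z [-0.  0. -1.] w 0.500
t 11.03 p [0.4535 0.1667 0.1884] yaw(y) 89.46 tilt z [-0.001 -0.001 -1.   ] w 0.506
[[0.43  0.138 0.099]
 [0.439 0.167 0.106]
 [0.451 0.195 0.148]]
```

View pics/s5c.png

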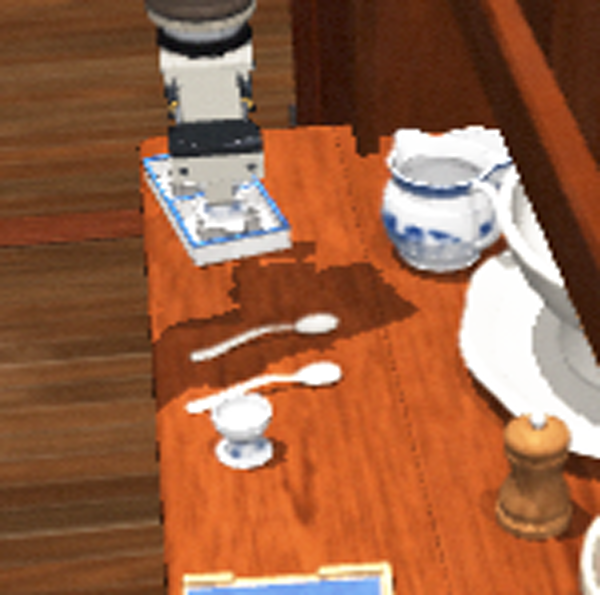

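Request:
{"name": "send_rows", "arguments": {
  "motion": "1 0.004 -0.056 0 0 0 0; 1 0.004 -0.056 0 0 0 0; 1 0.004 -0.056 0 0 0 0; 1 0.004 -0.056 0 0 0 0; 1 0.004 -0.056 0 0 0 -2.4"
}}

```text
clock: 11.7
position: [0.4736, -0.1148, 0.1882]
ee_rot: [-0.082, -3.139, -0.0]
force: [1.2, -1.2, -0.2]
width: 0.498
gripper_force: 10.0
```

Request:
{"name": "send_rows", "arguments": {
  "motion": "1 0.004 -0.056 0 0 0 0; 1 0.004 -0.056 0 0 0 0; 1 0.004 -0.056 0 0 0 0; 1 0.003 -0.058 0 0 0 0; 1 0 0 0 0 0 0"
}}

```text
clock: 12.32
position: [0.4871, -0.3446, 0.1879]
ee_rot: [-0.092, -3.138, 0.004]
force: [0.1, 1.4, -0.5]
width: 0.501
gripper_force: 10.0
```

Request:
{"name": "send_rows", "arguments": {
  "motion": "1 0 0 0 0 0 0; 1 0 0 0 0 0 0"
}}

```text
clock: 12.58
position: [0.4894, -0.3373, 0.1885]
ee_rot: [-0.078, -3.14, -0.002]
force: [-0.9, 0.6, -1.0]
width: 0.505
gripper_force: 10.0
```

```bash
python3 - <<'E'
from h import *
im,d,cm=snap('w7');P=world(d,cm);X,Y,Z=P[...,0],P[...,1],P[...,2]
m=(Z>.0125)&(Z<.022)&(X>.36)&(Y<-.21)&(Y>-.45)&(np.arange(420)[:,None]<272);q=P[m][:,:2]
print('rails',cv2.minAreaRect((q*1000).astype(np.float32)))
for c in ((.4212,-.3361),(.489,-.3395)):
    c=np.array(c)
    for k in range(5):
        rr=np.hypot(*(q-c).T);s=q[(rr>.025)&(rr<.036)];c,r=circ(s)
    print('ring',c.round(4),r.round(4),len(s))
E
```

```text
t 12.57 p [ 0.4894 -0.3373  0.1885] yaw(y) 87.17 tilt z [-0.001  0.002 -1.   ] w 0.505
rails ((462.2073669433594, -338.62469482421875), (192.75839233398438, 149.91993713378906), 87.12672424316406)
ring [ 0.4219 -0.3366] 0.0298 1345
ring [ 0.4884 -0.3398] 0.0295 816
```

View pics/w7.png

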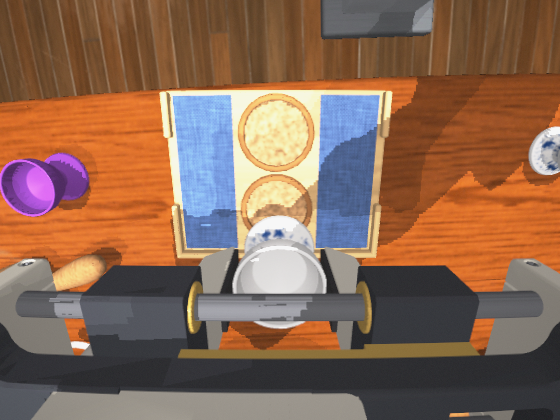

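The cup is held upright at (280,275), above the rear ring at (277,205). I'll lower it.

Request:
{"name": "send_rows", "arguments": {
  "motion": "1 0 0 -0.03 0 0 0; 1 0 0 -0.025 0 0 0; 1 0 0 -0.02 0 0 0; 1 0 0 -0.01 0 0 0; 1 0 0 -0.0045 0 0 0"
}}

```text
clock: 13.25
position: [0.4895, -0.3385, 0.0996]
ee_rot: [-0.079, -3.14, -0.0]
force: [0.4, 0.4, -0.2]
width: 0.499
gripper_force: 10.0
```

Request:
{"name": "send_rows", "arguments": {
  "motion": "1 0 0 0 0 0 0; 1 0 0 0 0 0 0; 0.3 0 0 0 0 0 0; 0.3 0 0 0 0 0 0; 0.3 0 0 0 0 0 0"
}}

```text
clock: 13.88
position: [0.4893, -0.3392, 0.0999]
ee_rot: [0.081, 3.14, -0.0]
force: [-0.6, 0.4, -0.3]
width: 0.695
gripper_force: 0.0
```

Request:
{"name": "send_rows", "arguments": {
  "motion": "0.3 0 0 0.03 0 0 0; 0.3 0 0 0.04 0 0 0; 0.3 -0.005 0.05 0.04 0 0 0; 0.3 -0.008 0.05 0 0 0 0; 0.3 -0.008 0.05 0 0 0 0"
}}

```text
clock: 14.5
position: [0.4683, -0.1891, 0.2093]
ee_rot: [0.081, 3.139, 0.0]
force: [0.7, 0.2, -0.1]
width: 0.7
gripper_force: 0.0
```

Request:
{"name": "send_rows", "arguments": {
  "motion": "0.3 -0.008 0.05 0 0 0 0; 0.3 -0.008 0.06 0 0 0 0; 0.3 -0.004 0 0 0 0 0; 0.3 0 0 0 0 0 0; 0.3 0 0 0 0 0 0"
}}

```text
clock: 15.12
position: [0.4486, -0.0819, 0.2088]
ee_rot: [0.085, 3.14, -0.001]
force: [-0.0, -0.2, -1.1]
width: 0.699
gripper_force: 0.0
```

```bash
python3 - <<'E'
from h import *
im,d,cm=snap('w8');P=world(d,cm);X,Y,Z=P[...,0],P[...,1],P[...,2]
for n,y0,y1,z0,z1 in (('cup2',-.12,-.04,.045,.055),('placed',-.38,-.3,.052,.063)):
    m=(Z>z0)&(Z<z1)&(X>.41)&(X<.53)&(Y>y0)&(Y<y1)&(np.arange(420)[:,None]<272);p=P[m][:,:2]
    print(n,m.sum(),circ(cv2.convexHull(p.astype(np.float32))[:,0]),np.percentile(Z[m],95))
E
```

```text
t 15.12 p [ 0.4486 -0.0819  0.2088] yaw(y) 86.91 tilt z [ 0.001 -0.    -1.   ] w 0.699
cup2 511 (array([ 0.44832818, -0.07877588]), np.float64(0.023385845956236946)) 0.04987940034528496
placed 125 (array([ 0.47987436, -0.33424603]), np.float64(0.014247839610767567)) 0.05740889271418205
```

Request:
{"name": "send_rows", "arguments": {
  "motion": "0.25 0 0 -0.03 0 0 0; 0.25 0 0 -0.04 0 0 0; 0.25 0 0 -0.03 0 0 0; 0.25 0 0 -0.0195 0 0 0; 0.25 0 0 0 0 0 0"
}}

```text
clock: 15.8
position: [0.4477, -0.0816, 0.0881]
ee_rot: [-0.084, -3.138, 0.001]
force: [-0.6, -0.2, 0.5]
width: 0.749
gripper_force: 0.0
```

Request:
{"name": "send_rows", "arguments": {
  "motion": "1 0 0 0 0 0 0; 1 0 0 0 0 0 0; 1 0 0 0 0 0 0; 1 0 0 0 0 0 0; 1 0 0 0 0 0 0",
  "force": 10
}}

```text
clock: 16.42
position: [0.4491, -0.0804, 0.0898]
ee_rot: [0.081, 3.139, 0.0]
force: [0.2, 0.4, 7.1]
width: 0.504
gripper_force: 10.0
```

Request:
{"name": "send_rows", "arguments": {
  "motion": "1 0 0 0.02 0 0 0; 1 0 0 0.04 0 0 0; 1 0 0 0.05 0 0 0; 1 0 0 0 0 0 0; 1 0 0 0 0 0 0"
}}

```text
clock: 17.05
position: [0.448, -0.0802, 0.1989]
ee_rot: [-0.08, -3.14, -0.001]
force: [-0.1, 0.3, -1.3]
width: 0.503
gripper_force: 10.0
```

Request:
{"name": "send_rows", "arguments": {
  "motion": "1 -0.005 -0.051 0 0 0 0; 1 -0.005 -0.051 0 0 0 0; 1 -0.006 -0.051 0 0 0 0; 1 -0.005 -0.051 0 0 0 0; 1 -0.0055 -0.052 0 0 0 0"
}}

```text
clock: 17.68
position: [0.4209, -0.3375, 0.1974]
ee_rot: [-0.08, -3.138, -0.003]
force: [0.9, -0.3, -1.1]
width: 0.499
gripper_force: 10.0
```

Request:
{"name": "send_rows", "arguments": {
  "motion": "1 0 0 0 0 0 0; 1 0 0 0 0 0 0; 1 0 0 0 0 0 0; 1 0 0 -0.03 0 0 0; 1 0 0 -0.03 0 0 0"
}}

```text
clock: 18.3
position: [0.4227, -0.3351, 0.1386]
ee_rot: [0.077, 3.14, 0.0]
force: [-0.5, 0.5, -1.5]
width: 0.498
gripper_force: 10.0
```

```bash
python3 - <<'E'
from h import *
im,d,cm=snap('w9')
E
```

```text
t 18.30 p [ 0.4227 -0.3351  0.1386] yaw(y) 87.19 tilt z [ 0.001  0.    -1.   ] w 0.498
```

View pics/w9.png

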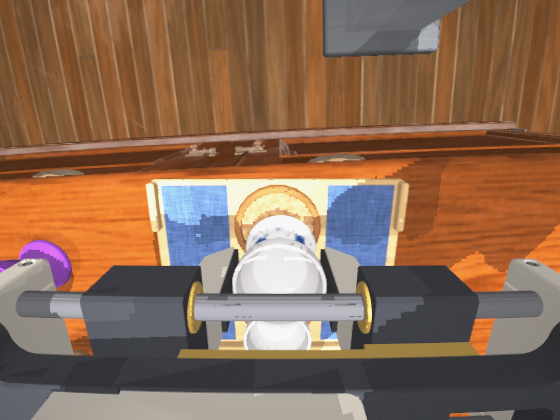

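The held cup at (280,275) is centred over the front ring at (277,222), and the first cup stands behind it at (278,335). I'll lower this one too.

Request:
{"name": "send_rows", "arguments": {
  "motion": "1 0 0 -0.02 0 0 0; 1 0 0 -0.012 0 0 0; 1 0 0 -0.0065 0 0 0; 1 0 0 0 0 0 0; 1 0 0 0 0 0 0"
}}

```text
clock: 18.98
position: [0.4222, -0.3367, 0.1012]
ee_rot: [0.081, 3.14, -0.001]
force: [-0.5, 0.2, -0.3]
width: 0.499
gripper_force: 10.0
```

Request:
{"name": "send_rows", "arguments": {
  "motion": "0.3 0 0 0 0 0 0; 0.3 0 0 0 0 0 0; 0.3 0 0 0 0 0 0; 0.3 0 0 0.03 0 0 0; 0.3 0 0 0.05 0 0 0"
}}

```text
clock: 19.6
position: [0.4211, -0.3359, 0.1804]
ee_rot: [-0.081, -3.137, -0.002]
force: [1.0, -0.2, 0.5]
width: 0.703
gripper_force: 0.0
```

Request:
{"name": "send_rows", "arguments": {
  "motion": "0.3 0.005 0.06 0.02 0 0 0; 0.3 0.005 0.06 0 0 0 2; 0.3 0.005 0.06 0 0 0 4; 0.3 0.005 0.06 0 0 0 4; 0.3 0.005 0.06 0 0 0 4"
}}

```text
clock: 20.23
position: [0.4468, -0.0355, 0.2007]
ee_rot: [-0.306, 3.126, 0.0]
force: [2.1, -0.1, 0.1]
width: 0.701
gripper_force: 0.0
```

Request:
{"name": "send_rows", "arguments": {
  "motion": "0.3 0.01 0.04 0.03 0 0 0; 0.3 0 0 0.03 0 0 0; 0.3 0 0 0 0 0 0; 0.3 0 0 0 0 0 0"
}}

```text
clock: 20.72
position: [0.4564, 0.0023, 0.2599]
ee_rot: [0.302, -3.127, -0.0]
force: [0.4, 0.6, -0.8]
width: 0.702
gripper_force: 0.0
```

```bash
python3 - <<'E'
from h import *
im,d,cm=snap('w10');P=world(d,cm);X,Y,Z=P[...,0],P[...,1],P[...,2]
H,S,V=cv2.split(cv2.cvtColor(im,cv2.COLOR_BGR2HSV))
def fit(Pm):
    r=cv2.minAreaRect((Pm*1000).astype(np.float32));return np.round(r[0],1),np.round(r[1],1),round(r[2],1)
for n,y0,y1 in (('A',-.04,.045),('B',.045,.125)):
    m=((S<90)&(V>100)&(X>.38)&(X<.56)&(Y>y0)&(Y<y1)&(Z<.03)&(np.arange(420)[:,None]<272)).astype(np.uint8)
    k,l,s,c=cv2.connectedComponentsWithStats(m);i=1+s[1:,4].argmax();p=P[l==i]
    print(n,s[i],fit(p[:,:2]))
    for x0 in np.arange(.40,.54,.01):
        q=p[(p[:,0]>x0)&(p[:,0]<x0+.01)]
        if len(q): print('  x %.3f y %.4f..%.4f  zmax %.4f'%(x0+.005,*np.percentile(q[:,1],[5,95]),q[:,2].max()))
E
```

```text
t 20.73 p [0.4564 0.0023 0.2599] yaw(y) 101.02 tilt z [-0.  0. -1.] w 0.702
A [ 267  142   24  112 1219] (array([472.9,   0.9]), array([137.2,  28. ]), 15.8)
  x 0.405 y -0.0174..-0.0069  zmax 0.0018
  x 0.415 y -0.0181..-0.0057  zmax 0.0023
  x 0.425 y -0.0150..-0.0038  zmax 0.0039
  x 0.435 y -0.0121..-0.0019  zmax 0.0069
  x 0.445 y -0.0089..0.0002  zmax 0.0117
  x 0.455 y -0.0061..0.0022  zmax 0.0141
  x 0.465 y -0.0032..0.0042  zmax 0.0150
  x 0.475 y -0.0009..0.0064  zmax 0.0159
  x 0.485 y 0.0017..0.0084  zmax 0.0144
  x 0.495 y 0.0048..0.0108  zmax 0.0113
  x 0.505 y 0.0025..0.0214  zmax 0.0075
  x 0.515 y 0.0010..0.0258  zmax 0.0070
  x 0.525 y 0.0025..0.0266  zmax 0.0070
  x 0.535 y 0.0059..0.0242  zmax 0.0056
B [328 161  21 107 885] (array([476. ,  80.9]), array([132.2,  25.9]), 11.6)
  x 0.415 y 0.0567..0.0692  zmax 0.0021
  x 0.425 y 0.0581..0.0708  zmax 0.0027
  x 0.435 y 0.0614..0.0734  zmax 0.0048
  x 0.445 y 0.0646..0.0759  zmax 0.0090
  x 0.455 y 0.0681..0.0789  zmax 0.0121
  x 0.465 y 0.0713..0.0816  zmax 0.0148
  x 0.475 y 0.0737..0.0846  zmax 0.0154
  x 0.485 y 0.0769..0.0868  zmax 0.0153
  x 0.495 y 0.0797..0.0892  zmax 0.0133
  x 0.505 y 0.0826..0.0945  zmax 0.0100
  x 0.515 y 0.0790..0.0982  zmax 0.0077
  x 0.525 y 0.0779..0.0877  zmax 0.0061
  x 0.535 y 0.0804..0.0893  zmax 0.0057
  x 0.545 y 0.0846..0.0893  zmax 0.0062
```

View pics/w10.png

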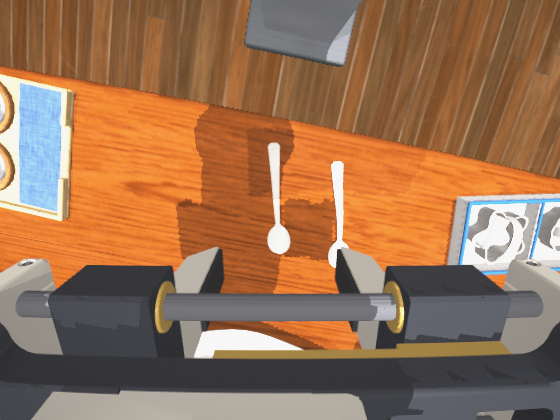

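Spoon A runs from (274,147) to (279,248) and spoon B from (337,165) to (338,262), with B's bowl partly behind a finger. Both lie at a yaw of about 14.5°. I'll approach A.

Request:
{"name": "send_rows", "arguments": {
  "motion": "0.5 0.016 -0.0005 -0.04 0 0 3.5; 0.5 0 0 -0.045 0 0 0; 0.5 0 0 -0.045 0 0 0; 0.5 0 0 -0.03 0 0 0; 0.5 0 0 0 0 0 0"
}}

```text
clock: 21.4
position: [0.4707, 0.0014, 0.0981]
ee_rot: [0.395, -3.111, 0.001]
force: [0.1, 0.2, 0.3]
width: 0.499
gripper_force: 0.0
```

Request:
{"name": "send_rows", "arguments": {
  "motion": "0.5 0 0 0 0 0 0; 0.5 0 0 0 0 0 0"
}}

```text
clock: 21.65
position: [0.4735, 0.0021, 0.1015]
ee_rot: [-0.397, 3.114, 0.0]
force: [0.8, -0.2, 1.1]
width: 0.501
gripper_force: 0.0
```

```bash
python3 - <<'E'
from h import *
im,d,cm=snap('w11');P=world(d,cm);X,Y,Z=P[...,0],P[...,1],P[...,2]
H,S,V=cv2.split(cv2.cvtColor(im,cv2.COLOR_BGR2HSV))
m=((S<90)&(V>100)&(X>.38)&(X<.56)&(Y>-.04)&(Y<.045)&(Z<.03)&(np.arange(420)[:,None]<272))
p=P[m]
for x0 in np.arange(.40,.54,.01):
    q=p[(p[:,0]>x0)&(p[:,0]<x0+.01)]
    if len(q)>5: print('  x %.3f y %.4f..%.4f  zmax %.4f'%(x0+.005,*np.percentile(q[:,1],[5,95]),q[:,2].max()))
E
```

```text
t 21.65 p [0.4735 0.0021 0.1015] yaw(y) 104.53 tilt z [ 0.002  0.    -1.   ] w 0.501
  x 0.405 y -0.0176..-0.0075  zmax 0.0019
  x 0.415 y -0.0181..-0.0058  zmax 0.0029
  x 0.425 y -0.0150..-0.0040  zmax 0.0043
  x 0.435 y -0.0122..-0.0021  zmax 0.0070
  x 0.445 y -0.0091..-0.0002  zmax 0.0106
  x 0.455 y -0.0064..0.0019  zmax 0.0140
  x 0.465 y -0.0035..0.0038  zmax 0.0156
  x 0.475 y -0.0009..0.0064  zmax 0.0157
  x 0.485 y 0.0019..0.0084  zmax 0.0144
  x 0.495 y -0.0370..0.0107  zmax 0.0105
```

Request:
{"name": "send_rows", "arguments": {
  "motion": "0.5 -0.001 0 -0.015 0 0 0; 0.5 0 0 -0.01 0 0 0; 0.5 0 0 -0.0075 0 0 0; 0.5 0 0 0 0 0 0; 0.5 0 0 0 0 0 0"
}}

```text
clock: 22.32
position: [0.472, 0.0021, 0.0681]
ee_rot: [-0.398, 3.116, 0.0]
force: [-0.4, -0.5, -1.0]
width: 0.499
gripper_force: 0.0
```

Request:
{"name": "send_rows", "arguments": {
  "motion": "1 0 0 0 0 0 0; 1 0 0 0 0 0 0; 1 0 0 0 0 0 0; 1 0 0 0 0 0 0; 1 0 0 0 0 0 0",
  "force": 15
}}

```text
clock: 22.95
position: [0.4719, 0.0022, 0.068]
ee_rot: [-0.398, 3.116, 0.0]
force: [-1.2, 0.4, 1.9]
width: 0.218
gripper_force: 15.0
```

Request:
{"name": "send_rows", "arguments": {
  "motion": "1 0 0 0.01 0 0 0; 1 0 0 0.02 0 0 0; 1 0 0 0.03 0 0 0; 1 0 0 0.03 0 0 0; 1 0 0 0 0 0 0"
}}

```text
clock: 23.58
position: [0.473, 0.0021, 0.1602]
ee_rot: [-0.397, 3.112, 0.0]
force: [0.7, -0.4, -0.5]
width: 0.221
gripper_force: 15.0
```

Request:
{"name": "send_rows", "arguments": {
  "motion": "1 -0.002 -0.035 0 0 0 -3.4; 1 -0.003 -0.05 0 0 0 -3.5; 1 -0.003 -0.055 0 0 0 -3.5; 1 -0.003 -0.055 0 0 0 -3.5; 1 -0.003 -0.05 0 0 0 -3.4"
}}

```text
clock: 24.2
position: [0.4571, -0.2447, 0.1574]
ee_rot: [-0.079, -3.14, -0.0]
force: [1.7, -0.5, -0.7]
width: 0.219
gripper_force: 15.0
```

Request:
{"name": "send_rows", "arguments": {
  "motion": "1 -0.0006 -0.0325 0 0 0 0; 1 0 0 0 0 0 0; 1 0 0 0 0 0 0; 1 0 0 0 0 0 0"
}}

```text
clock: 24.7
position: [0.4574, -0.2739, 0.1576]
ee_rot: [-0.072, -3.14, -0.002]
force: [-0.5, -0.7, -0.6]
width: 0.222
gripper_force: 15.0
```

```bash
cat > sp.py <<'E'
from h import *
import sys
im,d,cm=snap(sys.argv[1]);P=world(d,cm);X,Y,Z=P[...,0],P[...,1],P[...,2]
H,S,V=cv2.split(cv2.cvtColor(im,cv2.COLOR_BGR2HSV))
y0,y1,z0,z1=map(float,sys.argv[2:6])
m=((S<90)&(V>100)&(X>.36)&(X<.56)&(Y>y0)&(Y<y1)&(Z<z1)&(Z>z0)&(np.arange(420)[:,None]<272)).astype(np.uint8)
k,l,s,c=cv2.connectedComponentsWithStats(m);i=1+s[1:,4].argmax();p=P[l==i]
print(s[i],cv2.minAreaRect((p[:,:2]*1000).astype(np.float32)))
for x0 in np.arange(.38,.54,.01):
    q=p[(p[:,0]>x0)&(p[:,0]<x0+.01)]
    if len(q)>4: print('  x %.3f y %.4f  z %.4f..%.4f'%(x0+.005,np.median(q[:,1]),q[:,2].min(),q[:,2].max()))
print('minx',p[:,0].min())
E
python3 sp.py w12 -.32 -.23 .08 .14
```

```text
t 24.70 p [ 0.4574 -0.2739  0.1576] yaw(y) 87.36 tilt z [-0.     0.001 -1.   ] w 0.222
[ 268  145   25  127 2280] ((422.13677978515625, -271.2261657714844), (12.330212593078613, 65.11299896240234), 88.5006332397461)
  x 0.385 y -0.2706  z 0.0888..0.0908
  x 0.395 y -0.2706  z 0.0881..0.0922
  x 0.405 y -0.2711  z 0.0888..0.0933
  x 0.415 y -0.2719  z 0.0902..0.0955
  x 0.425 y -0.2724  z 0.0932..0.0985
  x 0.435 y -0.2731  z 0.0962..0.1020
  x 0.445 y -0.2737  z 0.0997..0.1042
  x 0.455 y -0.2738  z 0.1019..0.1043
minx 0.38956610621791865
```

View pics/w12.png

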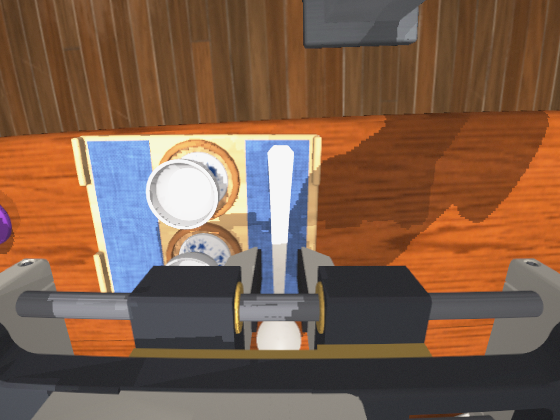

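The spoon is held straight, bowl up, with its handle end at (281,150), above the right bay. Both cups stand in their rings at (185,193) and (195,262). I'll lower the spoon.

Request:
{"name": "send_rows", "arguments": {
  "motion": "1 0 0 -0.03 0 0 0; 1 0 0 -0.025 0 0 0; 1 0 0 -0.015 0 0 0; 1 0 0 -0.008 0 0 0; 1 0 0 -0.0025 0 0 0"
}}

```text
clock: 25.38
position: [0.4574, -0.2753, 0.0773]
ee_rot: [0.075, 3.141, 0.0]
force: [0.3, -0.7, -0.2]
width: 0.217
gripper_force: 15.0
```

Request:
{"name": "send_rows", "arguments": {
  "motion": "1 0 0 0 0 0 0; 1 0 0 0 0 0 0; 0.65 0 0 0 0 0 0; 0.65 0 0 0 0 0 0; 0.65 0 0 0 0 0 0"
}}

```text
clock: 26.0
position: [0.4573, -0.2754, 0.0775]
ee_rot: [0.075, 3.141, 0.0]
force: [0.6, -0.3, 0.6]
width: 0.353
gripper_force: 0.0
```

Request:
{"name": "send_rows", "arguments": {
  "motion": "0.65 0 0 0.02 0 0 0; 0.65 0 0 0.04 0 0 0; 0.65 0 0.02 0.04 0 0 3.4; 0.65 0.002 0.05 0 0 0 3.4; 0.5 0.002 0.06 0 0 0 3.4"
}}

```text
clock: 26.62
position: [0.4615, -0.1449, 0.1782]
ee_rot: [-0.203, 3.133, -0.001]
force: [0.4, 0.7, 0.5]
width: 0.414
gripper_force: 0.0
```

Request:
{"name": "send_rows", "arguments": {
  "motion": "0.5 0.003 0.06 0 0 0 3.4; 0.5 0.003 0.06 0 0 0 3.4; 0.5 0.003 0.06 0 0 0 0; 0.5 0.003 0.044 0 0 0 0; 0.5 0 0 0 0 0 0"
}}

```text
clock: 27.25
position: [0.4732, 0.0826, 0.1773]
ee_rot: [-0.4, 3.116, 0.002]
force: [0.1, -0.6, 0.3]
width: 0.498
gripper_force: 0.0
```

Request:
{"name": "send_rows", "arguments": {
  "motion": "0.5 0 0 -0.035 0 0 0; 0.5 0 0 -0.035 0 0 0; 0.5 0 0 0 0 0 0; 0.5 0 0 0 0 0 0"
}}

```text
clock: 27.75
position: [0.4736, 0.0779, 0.1083]
ee_rot: [-0.388, 3.117, -0.0]
force: [0.6, 0.3, 0.5]
width: 0.496
gripper_force: 0.0
```

```bash
python3 sp.py w13 .04 .125 -.01 .03
```

```text
t 27.75 p [0.4736 0.0779 0.1083] yaw(y) 104.18 tilt z [ 0.001 -0.    -1.   ] w 0.496
[ 267  146   21  126 1784] ((456.24993896484375, 72.46247100830078), (90.02079010009766, 13.11249828338623), 14.361146926879883)
  x 0.415 y 0.0631  z -0.0022..0.0020
  x 0.425 y 0.0646  z -0.0026..0.0023
  x 0.435 y 0.0672  z -0.0017..0.0049
  x 0.445 y 0.0698  z -0.0019..0.0088
  x 0.455 y 0.0724  z -0.0016..0.0115
  x 0.465 y 0.0749  z -0.0021..0.0144
  x 0.475 y 0.0776  z -0.0015..0.0153
  x 0.485 y 0.0805  z -0.0018..0.0154
  x 0.495 y 0.0821  z -0.0022..0.0136
minx 0.41214893470372066
```

Request:
{"name": "send_rows", "arguments": {
  "motion": "0.5 0.004 0.0003 -0.015 0 0 0; 0.5 0 0 -0.015 0 0 0; 0.5 0 0 -0.009 0 0 0; 0.5 0 0 0 0 0 0; 0.5 0 0 0 0 0 0"
}}

```text
clock: 28.42
position: [0.4772, 0.0789, 0.0684]
ee_rot: [0.389, -3.117, -0.0]
force: [0.3, -1.0, -0.0]
width: 0.5
gripper_force: 0.0
```

Request:
{"name": "send_rows", "arguments": {
  "motion": "1 0 0 0 0 0 0; 1 0 0 0 0 0 0; 1 0 0 0 0 0 0; 1 0 0 0 0 0 0; 1 0 0 0 0 0 0",
  "force": 15
}}

```text
clock: 29.05
position: [0.4773, 0.0789, 0.0685]
ee_rot: [-0.39, 3.117, 0.0]
force: [0.5, -0.3, 2.6]
width: 0.215
gripper_force: 15.0
```

Request:
{"name": "send_rows", "arguments": {
  "motion": "1 0 0 0.01 0 0 0; 1 0 0 0.02 0 0 0; 1 0 0 0.03 0 0 0; 1 0 0 0.04 0 0 0; 1 0 0 0 0 0 0"
}}

```text
clock: 29.68
position: [0.4787, 0.0792, 0.1713]
ee_rot: [-0.389, 3.112, 0.002]
force: [0.0, 0.3, -0.7]
width: 0.221
gripper_force: 15.0
```

Request:
{"name": "send_rows", "arguments": {
  "motion": "1 -0.0026 -0.03 0 0 0 -1.7; 1 -0.0026 -0.05 0 0 0 -1.7; 1 -0.0026 -0.05 0 0 0 -1.7; 1 -0.0026 -0.05 0 0 0 -1.7; 1 -0.0026 -0.05 0 0 0 -1.7"
}}

```text
clock: 30.3
position: [0.4635, -0.1525, 0.1679]
ee_rot: [0.156, -3.137, -0.0]
force: [1.6, 0.5, -0.3]
width: 0.218
gripper_force: 15.0
```

Request:
{"name": "send_rows", "arguments": {
  "motion": "1 -0.0026 -0.05 0 0 0 -1.7; 1 -0.0026 -0.05 0 0 0 -1.7; 1 -0.0026 -0.05 0 0 0 -1.7; 1 -0.0026 -0.05 0 0 0 -1.7; 1 -0.0026 -0.049 0 0 0 -1.8"
}}

```text
clock: 30.92
position: [0.4506, -0.4014, 0.1676]
ee_rot: [-0.08, -3.14, -0.001]
force: [1.1, 0.6, -0.5]
width: 0.213
gripper_force: 15.0
```

Request:
{"name": "send_rows", "arguments": {
  "motion": "1 0 0 0 0 0 0; 1 0 0 0 0 0 0; 1 0 0 0 0 0 0; 1 0 0 0 0 0 0"
}}

```text
clock: 31.42
position: [0.4516, -0.3989, 0.1683]
ee_rot: [0.075, 3.141, 0.001]
force: [-0.8, 0.5, 0.4]
width: 0.215
gripper_force: 15.0
```

```bash
python3 sp.py w14 -.44 -.36 .08 .14
```

```text
t 31.43 p [ 0.4516 -0.3989  0.1683] yaw(y) 87.25 tilt z [ 0.     0.001 -1.   ] w 0.215
[ 266  147   24  125 2230] ((417.1084899902344, -397.8858642578125), (11.989618301391602, 64.25879669189453), 87.71695709228516)
  x 0.385 y -0.3968  z 0.0983..0.1019
  x 0.395 y -0.3969  z 0.0987..0.1022
  x 0.405 y -0.3975  z 0.0993..0.1037
  x 0.415 y -0.3979  z 0.1017..0.1075
  x 0.425 y -0.3984  z 0.1042..0.1104
  x 0.435 y -0.3989  z 0.1080..0.1134
  x 0.445 y -0.3990  z 0.1111..0.1146
minx 0.38489674738448165
```

View pics/w14.png

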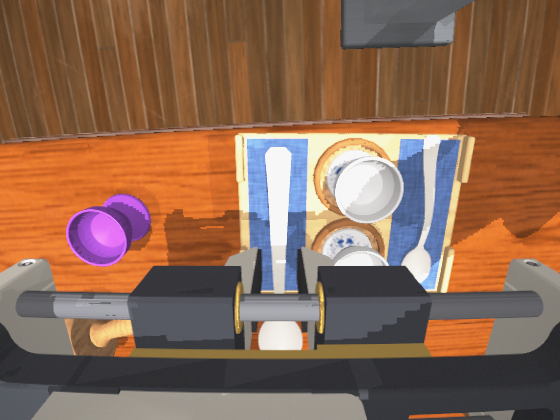

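Spoon A lies in the right bay, from (432,140) to (416,265). Spoon B hangs over the left bay with its handle end at (278,150). I'll lower B.

Request:
{"name": "send_rows", "arguments": {
  "motion": "1 0 0 -0.035 0 0 0; 1 0 0 -0.03 0 0 0; 1 0 0 -0.015 0 0 0; 1 0 0 -0.008 0 0 0; 1 0 0 -0.003 0 0 0"
}}

```text
clock: 32.1
position: [0.4515, -0.4003, 0.0776]
ee_rot: [0.078, 3.14, -0.001]
force: [0.1, 0.1, -0.2]
width: 0.219
gripper_force: 15.0
```

Request:
{"name": "send_rows", "arguments": {
  "motion": "1 0 0 0 0 0 0; 1 0 0 0 0 0 0; 0.65 0 0 0 0 0 0; 0.65 0 0 0 0 0 0; 0.65 0 0 0 0 0 0"
}}

```text
clock: 32.72
position: [0.4513, -0.4001, 0.0775]
ee_rot: [0.078, 3.14, -0.0]
force: [-0.6, -0.1, 0.3]
width: 0.351
gripper_force: 0.0
```

Request:
{"name": "send_rows", "arguments": {
  "motion": "0.65 0 0 0.02 0 0 0; 0.65 0 0 0.04 0 0 0; 0.65 0 0 0.05 0 0 0; 0.65 -0.02 0.03 0.05 0 0 0; 0.65 -0.03 0.035 0.03 0 0 0"
}}

```text
clock: 33.35
position: [0.4016, -0.3351, 0.2696]
ee_rot: [0.078, 3.138, -0.003]
force: [0.1, 0.7, 0.5]
width: 0.346
gripper_force: 0.0
```

Request:
{"name": "send_rows", "arguments": {
  "motion": "0.65 -0.02 0 0 0 0 0; 0.65 0 0 0 0 0 0; 0.65 0 0 0 0 0 0; 0.65 0 0 0 0 0 0; 0.65 0 0 0 0 0 0"
}}

```text
clock: 33.98
position: [0.3815, -0.3353, 0.2668]
ee_rot: [-0.078, -3.14, -0.0]
force: [-0.1, -0.4, 0.1]
width: 0.347
gripper_force: 0.0
```

```bash
python3 - <<'E'
from h import *
im,d,cm=snap('w15');P=world(d,cm);X,Y,Z=P[...,0],P[...,1],P[...,2]
H,S,V=cv2.split(cv2.cvtColor(im,cv2.COLOR_BGR2HSV))
a=np.radians(-2.9);D=P[...,:2]-np.array([.4892,-.3398]);tx=D[...,0]*np.cos(a)+D[...,1]*np.sin(a);ty=-D[...,0]*np.sin(a)+D[...,1]*np.cos(a)
row=np.arange(420)[:,None]<272
for n,c in (('rear',0),('front',-.068)):
    m=(Z>.053)&(Z<.062)&(abs(ty)<.035)&(abs(tx-c)<.033)&row
    h=cv2.convexHull(np.c_[tx[m],ty[m]].astype(np.float32))[:,0];print(n,m.sum(),circ(h),np.percentile(Z[m],95))
for n,c in (('+',.0625),('-',-.0625)):
    m=(Z>.0)&(Z<.035)&(abs(ty-c)<.026)&(tx>-.125)&(tx<.04)&(S<70)&(V>120)&row
    k,l,s,_=cv2.connectedComponentsWithStats(m.astype(np.uint8));i=1+s[1:,4].argmax();m=l==i
    q=np.c_[tx[m],ty[m]];print(n,cv2.minAreaRect((q*1000).astype(np.float32)),'x',q[:,0].min(),q[:,0].max(),Z[m].max())
E
```

```text
t 33.98 p [ 0.3815 -0.3353  0.2668] yaw(y) 87.15 tilt z [-0.001  0.    -1.   ] w 0.347Traceback (most recent call last):
  File "<stdin>", line 8, in <module>
TypeError: 'NoneType' object is not subscriptable
```

View pics/w15.png

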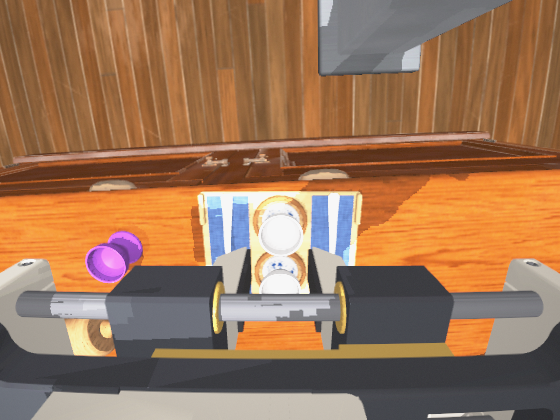

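Both cups and both spoons look settled in the tray: rings at (280,225) and (280,280), handles at (226,215) and (334,220). The gripper hides the rear part, so I'll move forward and measure there.

Request:
{"name": "send_rows", "arguments": {
  "motion": "0.65 0.03 0 0 0 0 0; 0.65 0.03 0 0 0 0 0; 0.65 0.025 0 0 0 0 0; 0.65 0 0 0 0 0 0; 0.65 0 0 0 0 0 0"
}}

```text
clock: 34.65
position: [0.4654, -0.3353, 0.267]
ee_rot: [-0.079, -3.139, -0.0]
force: [0.2, 0.3, -1.0]
width: 0.353
gripper_force: 0.0
```

Request:
{"name": "send_rows", "arguments": {
  "motion": "0.65 0 0 0 0 0 0; 0.65 0 0 0 0 0 0"
}}

```text
clock: 34.9
position: [0.4656, -0.3353, 0.2675]
ee_rot: [0.079, 3.14, 0.0]
force: [0.1, 0.1, 0.1]
width: 0.348
gripper_force: 0.0
```

```bash
cat > fin.py <<'E'
from h import *
im,d,cm=snap('w16');P=world(d,cm);X,Y,Z=P[...,0],P[...,1],P[...,2]
H,S,V=cv2.split(cv2.cvtColor(im,cv2.COLOR_BGR2HSV))
a=np.radians(-2.9);D=P[...,:2]-np.array([.4892,-.3398]);tx=D[...,0]*np.cos(a)+D[...,1]*np.sin(a);ty=-D[...,0]*np.sin(a)+D[...,1]*np.cos(a)
row=np.arange(420)[:,None]<300
for n,c in (('rear',0),('front',-.068)):
    m=(Z>.053)&(Z<.062)&(abs(ty)<.035)&(abs(tx-c)<.033)&row
    print(n,m.sum())
    if m.sum()>9: print(circ(cv2.convexHull(np.c_[tx[m],ty[m]].astype(np.float32))[:,0]),np.percentile(Z[m],95))
for n,c in (('+',.0625),('-',-.0625)):
    m=(Z>.0)&(Z<.035)&(abs(ty-c)<.026)&(tx>-.125)&(tx<.04)&(S<90)&(V>120)&row
    k,l,s,_=cv2.connectedComponentsWithStats(m.astype(np.uint8));i=1+s[1:,4].argmax();m=l==i
    q=np.c_[tx[m],ty[m]];print(n,cv2.minAreaRect((q*1000).astype(np.float32)),'x',q[:,0].min(),q[:,0].max(),Z[m].max())
E
python3 fin.py
```

```text
t 34.90 p [ 0.4656 -0.3353  0.2675] yaw(y) 87.10 tilt z [ 0.  0. -1.] w 0.348
rear 334
(array([-0.00025244, -0.00049561]), np.float64(0.023174936263954105)) 0.057998482597781655
front 371
(array([-0.06793672,  0.00053225]), np.float64(0.023063801360492978)) 0.05804192411922193
+ ((-31.5384521484375, 62.4788818359375), (142.75440979003906, 51.89861297607422), 0.017225613817572594) x -0.10292289375957893 0.0398457934010173 0.023814816842435138
- ((-31.65753936767578, -62.47740173339844), (51.91084671020508, 142.61180114746094), 89.98509216308594) x -0.10296569912121765 0.039654821677337096 0.02383120732363292
```

```bash
python3 - <<'E'
from h import *
im,d,cm=load('w16');P=world(d,cm);X,Y,Z=P[...,0],P[...,1],P[...,2]
B,G,R=[im[...,i].astype(int) for i in range(3)]
a=np.radians(-2.9);D=P[...,:2]-np.array([.4892,-.3398]);tx=D[...,0]*np.cos(a)+D[...,1]*np.sin(a);ty=-D[...,0]*np.sin(a)+D[...,1]*np.cos(a)
for n,c in (('+',.0625),('-',-.0625)):
    m=(Z>.0)&(Z<.035)&(abs(ty-c)<.026)&(tx>-.125)&(tx<.036)&(B-R<35)&(R>110)&(np.arange(420)[:,None]<300)
    k,l,s,_=cv2.connectedComponentsWithStats(m.astype(np.uint8));i=1+s[1:,4].argmax();m=l==i
    print(n,m.sum())
    for x0 in np.arange(-.12,.04,.02):
        k=m&(tx>x0)&(tx<x0+.02)
        if k.sum()>3: print('  %.2f y %.4f w %.4f z %.4f'%(x0+.01,ty[k].mean(),np.ptp(ty[k]),Z[k].max()))
    print('  x',tx[m].min(),tx[m].max())
E
```

```text
+ 1580
  -0.11 y 0.0625 w 0.0514 z 0.0099
  -0.09 y 0.0628 w 0.0519 z 0.0110
  -0.07 y 0.0613 w 0.0515 z 0.0172
  -0.05 y 0.0585 w 0.0325 z 0.0235
  -0.03 y 0.0585 w 0.0319 z 0.0238
  -0.01 y 0.0586 w 0.0348 z 0.0205
  0.01 y 0.0616 w 0.0408 z 0.0156
  0.03 y 0.0626 w 0.0264 z 0.0150
  x -0.10393762412128188 0.03176907879347739
- 1630
  -0.11 y -0.0622 w 0.0513 z 0.0092
  -0.09 y -0.0610 w 0.0517 z 0.0114
  -0.07 y -0.0601 w 0.0335 z 0.0179
  -0.05 y -0.0588 w 0.0332 z 0.0227
  -0.03 y -0.0580 w 0.0338 z 0.0238
  -0.01 y -0.0589 w 0.0328 z 0.0217
  0.01 y -0.0604 w 0.0408 z 0.0162
  0.03 y -0.0607 w 0.0395 z 0.0149
  x -0.1030987586686373 0.03509806684798307
```

The spoons lie flat and straight with their middles near x = −35 mm. The cups are within 1 mm of the ring centres, and the star and round cutter were checked earlier. Handing in.

```bash
python3 -c "
from cell import arm
print(arm.sign_off())"
```

```text
the job is handed in; nothing more can be done
None
```

I handed the job in after about 35 s of robot time: both egg cups in their rings, one teaspoon in each felt bay, and the star cutter flat in the tin's free pocket, all within tolerance by my camera measurements (the sign-off returned no verdict).

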